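# Pack a headlamp repair kit

## Robot

A 6-joint arm with a two-finger parallel gripper is mounted at the origin on a cart in front of the work surface, level with it; the furniture and walls round the work are solid. World frame = base frame: x ahead of the robot, y to its left, z up, the work surface at z = 0. Lengths are in m, angles in rad, forces in N, time in s.
With the tool pointing down it reaches from about 0.3 to 0.775 m from the base axis. Payload 14.6 kg.
Tool frame: the origin (TCP) lies at the very end of the fingers, on their centre line; the grasp point (between the pads) lies 19 mm behind it; z points along the fingers, y is the line along which they close (so a half turn about z gives the same grasp; the last joint's range is limited). The gripper opens to 94 mm and grips with 3 to 60 N. Pads are 16 mm wide; open, the fingers measure 119 mm over their backs; the gripper's body (75 mm by 177 mm) begins 78 mm behind the grasp point.
Start: joints at [-1.337, 0.3, 1.521, -0, 1.321, -0.067], TCP at [0.163, -0.525, 0.172] pointing down, gripper open.
Joint ranges: [-3.03, 3.03], [-0.79, 2.21], [0.23, 2.52], [-1.04, 4.18], [0, 3.07], [-2.55, 2.55]. Speed limits (rad/s): [2.22, 2.22, 2.57, 3.14, 3.14, 3.14].

## Interface

Orientations are given as [roll, pitch, yaw] about the fixed x, y, z axes, in that order (R = Rz(yaw) Ry(pitch) Rx(roll)).
In Python, from station import * gives the robot as it stands.
- The arm moves only by the tool jog_arm, never from a script. Its argument "rows" is a list of rows, each a list of 3 entries, a list of its own where there are three numbers: the shift along the tool's x, y, z in m, then the turn about the tool's z in degrees, then the finger opening in m, from 0 to 0.094. A call has 1 to 12 rows; each row shifts and turns the commanded pose from where the row before left it, along the tool's axes as they then stand; what a row does not reach is not made up. A row lasts 1/12 s, in which the tool goes at most 41.7 mm and 7.16 degrees, less where a joint would pass 70% of its speed; a pose out of reach is approached as far as the arm can. A call is refused whole if a number of a shift passes 0.0417 or a number of a turn 7.16, either way. A call with a gripper value outside its range is refused whole. The fingers move at their own pace and stop on an object; "squeeze" is the grip in N (left out, the last holds). Time passes only in rows, so rows that do not move let the fingers close. It gives the time, the measured TCP pose, the force, the opening and the grip force at its end, in the units of the state.
- get_obs(): the state, without advancing time (a new reading comes with each control period).
- camera(name): name is "scene" or "top"; returns a dict with "image" (420x560x3 uint8, red, green, blue), "range_z" (420x560 float32, m along the optical axis (not along the pixel's ray), 0 where there is no reading), "K" (3x3 intrinsics, pixels), "world_from_camera" (4x4, takes a point from camera to world coordinates). Camera axes: x right, y up, looking along -z (the intrinsics and any distortion apply to the point x, -y, -z); pixel columns grow to the right and rows downward; lengths in m; the calibration is good to about 2 mm. A picture is of the moment at which its call begins.
- hand_in(): hands the job in; it is judged then, once.
Trained networks look in a picture, given as the dict that the camera call returned (one of the last four; its "shot" number tells which), for a name from the list of things; names that differ only in an ending like _2 or _b are one class to them, and where a whole thing is asked for, a point or a joint stands for the part that bears it (a point fixed in the world has none). Each returns a list of dicts, best first, with "p" (0 to 1); they miss things now and then, are a little off and sometimes report something else, mostly with a low value. They report only what shows in the picture. A call takes as long as a camera call. They do not tell look-alikes from the thing itself.
- search_frame(label, picture): "at" ([column, row] as shares, 0 to 1, of the picture: columns of its width, rows of its height, amid what is visible of it).
- spot_point(label, picture): "at" ([column, row] as shares, 0 to 1, of the picture: columns of its width, rows of its height: a listed point, or the origin of a listed thing).
The state is a dict: "time_s": time; "qpos": joint angles; "joint_vel": joint speeds; "tau": joint torques, N m; "ee_pos": TCP position; "eef_rot": TCP orientation; "force": force on the tool from outside, world axes, zero at the start; "moment": the same for the moment, N m; "grip_width": finger opening in m; "grip_force": force on a finger pad.
Only numpy, scipy, OpenCV 4.12 (cv2) and the standard library are available. Lean on these libraries where they do the work, as an engineer would, in place of code of your own. Each camera call takes 0.05 s, during which the arm holds its last target. There are 200 camera calls.

## Task

Pack the headlamp repair kit: stand the lens projector upright in the round seat of the black base frame, then fit the stacking cage over it with all four posts fully down in the base's corner sockets. Lay the rubber dust cap from the front half of the bench, dome up, in the round wooden dish and the relay, pins up, in the square wooden tray, each flat on its floor inside the rim. The order of dish and tray does not matter; leave everything released and at rest.

Things in the scene. Friction and masses are not known exactly. Their poses are not given: they have to be found in the camera images.
- projector: loose headlamp lens projector: grey-white cup, domed lens on top, upright, 68x70x72 mm, 0.19 kg. Origin at underside, z up; barrel axis at x=+4.5, y=+3 mm. Three ears reach 38 mm from the axis at heights 34 to 38 mm, a black connector 34 mm at 4 to 24 mm. Grasp above the ears from any side: about 57 mm across up to 63 mm, 51 mm at the top. Foot about 55 mm across
- barrel (a point): point on the projector's barrel axis, 56 mm above its underside: the middle of the part to grasp
- dust_cap: loose black rubber dust cap like a small hat, on the front half of the bench (another one, at the back left beside a roll of tape, stays): flat round rim 72 mm across and 12 mm thick, with a dome 44 mm across on it from height 12 to 26 mm, to be pinched. Origin at the centre of its underside, z up; round, so yaw is of no matter. 0.04 kg
- relay: loose small black relay, a cube-like block 28x28x26 mm with four thin brass pins standing on its top up to height 37 mm. Origin at the underside, z up; body from x=-15 to +13 mm, y=-14 to +14 mm, with a 2 mm tab on its +x face: best gripped across y (28 mm). 0.035 kg. Which way it is turned in the tray is of no matter
- cage: loose metal stacking cage, 0.3 kg, standing on four 12 mm round posts at x,y = +-45 mm, lowest 10 mm tapered to 6 mm tips. Square of rails on top, 106x106 mm, heights 99 to 111 mm; across it a black rubber grip 60 mm along x, 20 mm wide in y, heights 101 to 129 mm. 100 mm free below the rails. Origin: centre, level with the post tips; z up. Fits the base in any quarter turn
- base_frame: fixed black base plate 116x116 mm, 18 mm thick. On its top in the middle a thin round metal lip, 84 mm inside, 8 mm high: the projector's seat. At x,y = +-45 mm four square sockets 17 mm wide, 14 mm deep (floor 4 mm above the underside) for the cage's posts. Origin at the centre of the underside, z up
- cap_dish: fixed round flat wooden dish 100 mm across for the dust cap: floor 4 mm above the bench, rim 5 mm above the floor, 92 mm inside diameter. Origin at the centre of the underside
- relay_tray: fixed square wooden tray 54x54 mm for the relay: floor 4 mm above the bench, rim 5 mm above the floor, 46x46 mm inside. Origin at the centre of the underside
Mind the look-alikes: they are no part of the job. Leave any turquoise look-alike of the dust_cap alone.

How it is judged:
On the way, in this order (a step that is already met when the one before it is completed fails the run):
1. the projector stands in the seat of the base frame (horizontal distance between barrel and base_frame below 0.015 m and z of projector in the frame of base_frame between 0.014 and 0.022 m and angle between projector's own z axis and vertical below 0.08 rad), for 0.2 s.
2. the cage is fully down in the base frame's sockets (all of step 1 and horizontal distance between cage and base_frame below 0.006 m and z of cage in the frame of base_frame below 0.008 m and angle between cage's own z axis and vertical below 0.05 rad), for 0.2 s.
At the end, for the whole second after the job is handed in: Projector upright on the plate in the seat (axis within 15 mm of centre); cage level over it, all posts down in the sockets (4 mm in height, 6 mm aside); cap flat, dome up, in the dish (12 mm); relay flat, pins up, in the tray (13 mm); all released, at rest (all of step 2 and horizontal distance between dust_cap and cap_dish below 0.012 m and z of dust_cap in the frame of cap_dish below 0.007 m and angle between each of dust_cap, relay's own z axis and vertical below 0.08 rad and horizontal distance between relay and relay_tray below 0.013 m and z of relay in the frame of relay_tray below 0.007 m and linear speed of each of projector, cage, dust_cap, relay below 0.02 m/s); the robot touches nothing.
It also fails if it takes over 102 s, if anything falls off the work surface, if the arm or the gripper's body presses on something with over 40 N, if the wrist force passes 120 N, or if a joint passes its speed limit or range.

## Working session

There is one attempt and no reset: what is moved stays moved. The work goes in short steps, Python scripts to look and compute and a tool call to move; the robot and the scene stay as the last step left them, time stands still between calls to the robot, and variables do not carry over. Pictures are saved under pics/ and viewed, at most 14 in all, crops included, and the job is handed in when it is done.

Besides the shell and the picture viewer there is one more tool, called after "Request:" in YAML: its name, and indented under it one key for each argument. jog_arm: Moves the arm, as the interface text tells. Its arguments: {"type":"object","properties":{"rows":{"type":"array","items":{"type":"array"}},"squeeze":{"type":"number"}},"required":["rows"]}

```bash
mkdir -p pics; cat > h.py <<'E'
from station import *
import numpy as np, cv2
def world(pic,u,v,z=None,d=None):
    K=pic["K"];T=np.array(pic["world_from_camera"])
    r=np.linalg.inv(K)@np.array([u,v,1.]); r=np.array([r[0],-r[1],-1.])
    o=T[:3,3]; w=T[:3,:3]@r
    if d is None: d=(z-o[2])/w[2]
    return o+w*d
def cloud(pic):
    K=pic["K"];T=np.array(pic["world_from_camera"]);Z=pic["range_z"]
    v,u=np.mgrid[:Z.shape[0],:Z.shape[1]]
    P=np.stack([u,v,np.ones_like(u)],-1)@np.linalg.inv(K).T*np.array([1,-1,-1])*Z[...,None]
    W=P@T[:3,:3].T+T[:3,3]; W[Z==0]=np.nan
    return W
def save(pic,name): cv2.imwrite("pics/"+name+".png",pic["image"][...,::-1])
E
python3 - <<'E'
from h import *
for n in ("top","scene"):
    p=camera(n); save(p,n+"1"); W=cloud(p)
    print(n,[k for k in p], np.round(p["world_from_camera"],3).tolist(), np.round(p["K"],1).tolist())
    for l in "projector dust_cap relay cage base_frame cap_dish relay_tray".split():
        for r in search_frame(l,p)[:5]:
            u,v=r["at"][0]*560,r["at"][1]*420
            print(l,round(r["p"],2),int(u),int(v),np.round(W[min(int(v),419),min(int(u),559)],3))
E
```

```text
top ['image', 'range_z', 'K', 'world_from_camera', 'shot'] [[0.123, 0.966, -0.226, 0.265], [-0.992, 0.121, -0.026, 0.078], [0.003, 0.228, 0.974, 1.248], [0.0, 0.0, 0.0, 1.0]] [[400.9, 0.0, 284.6], [0.0, 400.9, 207.8], [0.0, 0.0, 1.0]]
projector 0.8 440 210 [ 0.591 -0.358  0.067]
dust_cap 0.91 187 214 [0.492 0.41  0.025]
dust_cap 0.84 140 174 [0.602 0.582 0.025]
dust_cap 0.39 317 240 [ 0.464 -0.002  0.004]
relay 0.59 437 262 [ 0.439 -0.369  0.027]
relay 0.38 444 213 [ 0.583 -0.37   0.068]
cage 0.63 393 220 [ 0.532 -0.207  0.114]
base_frame 0.96 255 219 [0.504 0.198 0.016]
cap_dish 0.63 315 199 [0.595 0.018 0.003]
cap_dish 0.63 443 212 [ 0.587 -0.368  0.065]
relay_tray 0.85 317 242 [ 0.458 -0.003  0.002]
scene ['image', 'range_z', 'K', 'world_from_camera', 'shot'] [[0.773, 0.348, -0.53, -0.204], [-0.634, 0.415, -0.653, -0.78], [-0.007, 0.841, 0.541, 0.803], [0.0, 0.0, 0.0, 1.0]] [[386.3, 0.0, 280.5], [0.0, 386.3, 201.2], [0.0, 0.0, 1.0]]
projector 0.62 410 271 [ 0.575 -0.387  0.056]
dust_cap 0.55 259 207 [0.475 0.182 0.022]
base_frame 0.85 260 206 [0.486 0.191 0.018]
cap_dish 0.71 289 237 [ 0.462 -0.002  0.001]
relay_tray 0.62 287 238 [ 0.454 -0.001  0.001]
```

View pics/top1.png

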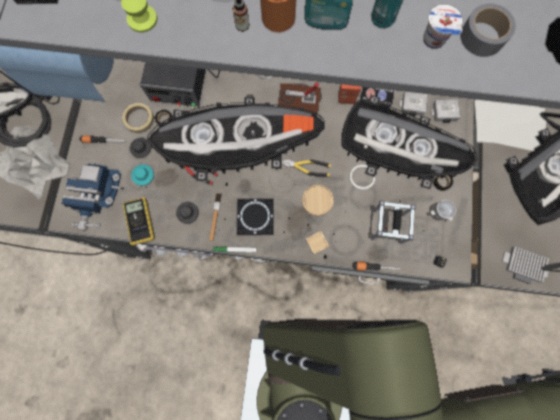

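View pics/scene1.png

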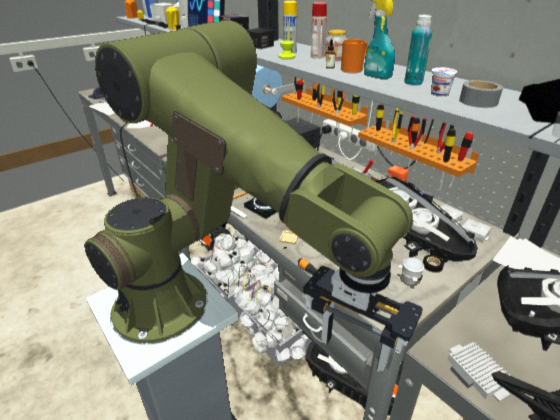

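Top picture: candidates for the cap are black (187,213) at the front, black (140,148) by the tape roll, and turquoise (142,175). I choose (187,213). The relay is (440,262), the projector (443,211), the cage (393,220), the base (255,217), the dish (318,200) and the tray (318,242).

```bash
python3 - <<'E'
from h import *
p=camera("top"); W=cloud(p); im=p["image"]
cv2.imwrite("pics/crop.png",cv2.resize(im[170:285,170:470,::-1],None,fx=2.6,fy=2.6,interpolation=cv2.INTER_CUBIC))
X,Y,Z=W[...,0],W[...,1],W[...,2]
def st(n,x,y,r,zl,zh):
    m=(np.hypot(X-x,Y-y)<r)&(Z>zl)&(Z<zh); P=W[m]
    (c,s,a)=cv2.minAreaRect(P[:,:2].astype(np.float32)); (cc,rr)=cv2.minEnclosingCircle(P[:,:2].astype(np.float32))
    print(n,m.sum(),"med",np.round(np.median(P,0),4),"rect",np.round(c,4),np.round(s,3),round(a,1),"circ",np.round(cc,4),round(rr,4),"zmax",P[:,2].max().round(3))
st("cap rim",.49,.41,.06,.007,.018); st("cap dome",.49,.41,.06,.02,.04)
st("proj ",.59,-.37,.06,.01,.1); st("proj top",.59,-.37,.06,.055,.1)
st("relay",.439,-.369,.04,.012,.06)
st("cage",.54,-.21,.1,.09,.2); st("cage grip",.54,-.21,.1,.116,.2)
st("base",.504,.198,.09,.01,.04)
st("base lip",.504,.198,.06,.0225,.04)
st("dish",.58,.018,.07,.003,.02);st("tray",.46,.0,.045,.003,.02)
for l in "projector barrel dust_cap relay cage base_frame cap_dish relay_tray".split():
    for r in spot_point(l,p)[:3]:
        u,v=r["at"][0]*560,r["at"][1]*420
        print(l,round(r["p"],2),int(u),int(v),np.round(world(p,u,v,z=.056 if l=="barrel" else 0),3))
E
```

```text
cap rim 176 med [0.4975 0.4102 0.0096] rect [0.5003 0.416 ] [0.069 0.067] 28.1 circ [0.5006 0.4159] 0.0353 zmax 0.018
cap dome 106 med [0.5009 0.4162 0.0252] rect [0.4994 0.4163] [0.034 0.035] 10.9 circ [0.5012 0.4167] 0.0191 zmax 0.032
proj  353 med [ 0.5942 -0.3718  0.0633] rect [ 0.5946 -0.3779] [0.065 0.065] 41.1 circ [ 0.6006 -0.3769] 0.0376 zmax 0.074
proj top 273 med [ 0.5978 -0.3743  0.0655] rect [ 0.5999 -0.3778] [0.055 0.056] 6.3 circ [ 0.5999 -0.378 ] 0.0293 zmax 0.074
relay 103 med [ 0.4434 -0.3804  0.024 ] rect [ 0.4448 -0.3825] [0.03  0.029] 72.3 circ [ 0.4449 -0.3806] 0.0179 zmax 0.038
cage 692 med [ 0.5326 -0.2147  0.1098] rect [ 0.5354 -0.217 ] [0.106 0.106] 89.4 circ [ 0.5346 -0.2167] 0.0733 zmax 0.135
cage grip 160 med [ 0.5333 -0.2148  0.1272] rect [ 0.5486 -0.2088] [0.09 0.04] 26.4 circ [ 0.5427 -0.1969] 0.0457 zmax 0.135
base 1265 med [0.513  0.1999 0.0174] rect [0.4945 0.1984] [0.157 0.116] 7.5 circ [0.5034 0.1976] 0.0892 zmax 0.03
base lip 84 med [0.5145 0.1941 0.0249] rect [0.5071 0.194 ] [0.107 0.087] 40.8 circ [0.5043 0.201 ] 0.056 zmax 0.03
dish 501 med [0.591  0.0091 0.0049] rect [0.5775 0.0165] [0.128 0.127] 34.0 circ [0.5786 0.0169] 0.0684 zmax 0.015
tray 218 med [ 0.4573 -0.0027  0.0053] rect [0.4556 0.0017] [0.077 0.075] 61.1 circ [0.4586 0.0011] 0.0432 zmax 0.014
projector 0.82 437 215 [ 0.592 -0.375  0.   ]
barrel 0.67 442 209 [ 0.595 -0.37   0.056]
dust_cap 0.62 186 213 [0.498 0.419 0.   ]
relay 0.43 437 263 [ 0.437 -0.38   0.   ]
cage 0.88 384 227 [ 0.53  -0.209  0.   ]
base_frame 0.94 255 219 [0.506 0.198 0.   ]
cap_dish 0.81 315 200 [0.592 0.015 0.   ]
relay_tray 0.63 437 214 [ 0.593 -0.376  0.   ]
relay_tray 0.55 319 239 [ 0.467 -0.009  0.   ]
```

View pics/crop.png

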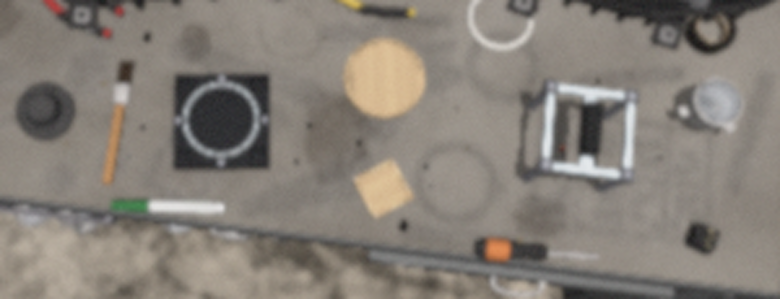

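The crop shows the black cap (45,110), base (222,120), dish (385,78), tray (384,188), cage (590,130) with its grip along world x, projector (718,102) and relay (703,237). That fits the description. Next I refine the centres and yaws.

```bash
python3 - <<'E'
from h import *
p=camera("top"); im=p["image"]; W=cloud(p); g=cv2.cvtColor(im,cv2.COLOR_RGB2GRAY); hsv=cv2.cvtColor(im,cv2.COLOR_RGB2HSV)
def seg(n,mask,u,v,r,z):
    m=np.zeros_like(g); m[v-r:v+r,u-r:u+r]=mask[v-r:v+r,u-r:u+r].astype(np.uint8)*255
    k,l,s,c=cv2.connectedComponentsWithStats(m); i=1+s[1:,4].argmax()
    cs,_=cv2.findContours((l==i).astype(np.uint8),cv2.RETR_EXTERNAL,cv2.CHAIN_APPROX_NONE)
    P=np.array([world(p,*q[0],z=z)[:2] for q in cs[0]],np.float32)
    h=cv2.convexHull(P); M=cv2.moments(h); c,s,a=cv2.minAreaRect(P)
    print(n,"centroid",round(M['m10']/M['m00'],4),round(M['m01']/M['m00'],4),"rect",np.round(c,4),np.round(s,4),round(a,1))
b=cv2.split(hsv)
seg("base",g<70,255,217,30,.018); seg("lip",g>90,255,217,17,.026)
wood=(b[1]>75)&(b[2]>150)
seg("dish",wood,318,200,22,.007); seg("tray",wood,318,242,16,.007)
seg("cap",g<85,187,213,16,.01); seg("relay",g<75,440,262,13,.026)
m=np.s_[250:275,428:452]; print(np.array2string(g[m][::1],max_line_width=200))
o=get_obs(); print({k:np.round(o[k],3).tolist() for k in("ee_pos","eef_rot","qpos","grip_width","time_s")})
E
```

```text
base centroid 0.5151 0.2011 rect [0.5149 0.2013] [0.0673 0.0723] 7.1
lip centroid 0.5128 0.2 rect [0.5144 0.1998] [0.0944 0.0952] 52.9
dish centroid 0.5926 0.0107 rect [0.5924 0.0113] [0.091  0.0932] 52.1
tray centroid 0.457 -0.0029 rect [ 0.4572 -0.0024] [0.0494 0.0466] 36.9
cap centroid 0.4997 0.4149 rect [0.4997 0.415 ] [0.0615 0.0639] 7.1
relay centroid 0.4418 -0.3735 rect [ 0.4425 -0.3727] [0.0304 0.0243] 2.0
[[144 141 138 135 134 135 134 138 136 134 137 138 136 130 127 129 134 134 136 134 133 134 134 135]
 [143 143 136 135 136 135 136 132 133 136 132 135 134 129 126 131 134 136 138 136 135 133 134 135]
 [142 142 137 135 137 138 138 135 132 130 131 134 134 128 129 133 135 135 136 136 137 135 131 133]
 [142 139 140 140 139 140 138 132 131 129 129 130 131 129 130 131 134 135 137 135 137 135 135 138]
 [141 137 139 140 142 140 138 130 123 121 120 121 124 129 130 130 134 131 133 135 134 135 135 137]
 [137 134 136 140 143 141 132 116 100 102  99 102 109 115 124 129 133 134 136 137 137 135 134 137]
 [135 135 133 139 145 142 126  97  76  66  70  72  82  98 107 120 129 133 135 136 137 13
[... 1248 characters left out ...]
 145 140 140 143 145 146 146 145 143 143 143 145]
 [147 147 146 151 149 149 147 148 145 146 148 144 147 146 146 148 145 145 146 143 146 145 148 146]
 [148 149 146 148 149 148 151 150 149 146 147 146 148 150 148 147 146 147 146 143 144 146 147 145]
 [151 147 149 146 150 149 148 149 150 149 148 149 149 150 150 147 145 147 146 144 147 145 148 146]
 [148 150 144 148 146 148 151 150 149 148 151 150 151 151 150 147 146 147 149 147 147 146 145 147]
 [146 150 148 149 149 151 150 149 149 147 148 150 152 150 150 147 149 149 151 148 147 147 147 145]]
{'ee_pos': [0.163, -0.525, 0.172], 'eef_rot': [-3.142, 0.0, 0.301], 'qpos': [-1.337, 0.3, 1.521, -0.0, 1.321, -0.067], 'grip_width': 0.094, 'time_s': 1.3}
```

Request:
jog_arm:
  rows:
    - [[0,0,0],5.75,0.094]
    - [[0,0,0],5.75,0.094]
    - [[0,0,0],5.75,0.094]
    - [[0.03,-0.01,0],0,0.094]
    - [[0.036,-0.012,0],0,0.094]
    - [[0.036,-0.012,0],0,0.094]
    - [[0.036,-0.012,0],0,0.094]
    - [[0.036,-0.012,0],0,0.094]
    - [[0.036,-0.012,0],0,0.094]
    - [[0.036,-0.012,0],0,0.094]
    - [[0.036,-0.012,0],0,0.094]
    - [[0.036,-0.012,0],0,0.094]

```text
time_s: 2.3
ee_pos: [0.4827, -0.4184, 0.1719]
eef_rot: [3.142, -0.0, -0.0]
force: [0.2, -0.8, 0.7]
grip_width: 0.094
grip_force: 0.0
```

Request:
jog_arm:
  rows:
    - [[0.036,-0.012,0],0,0.094]
    - [[0.036,-0.012,0],0,0.094]
    - [[0.03,-0.012,0],0,0.094]
    - [[0.016,-0.005,0],0,0.094]
    - [[0,0,0],0,0.094]
  squeeze: 25

```text
time_s: 2.72
ee_pos: [0.6017, -0.3762, 0.1707]
eef_rot: [-3.141, 0.001, 0.003]
force: [0.1, -0.4, -0.5]
grip_width: 0.0939
grip_force: 0.0
```

```bash
python3 - <<'E'
from h import *
p=camera("scene"); save(p,"scene2"); t=camera("top")
W=np.concatenate([cloud(p).reshape(-1,3)]);T=cloud(t).reshape(-1,3)
print(get_obs()["ee_pos"].round(4) if hasattr(get_obs()["ee_pos"],"round") else get_obs()["ee_pos"],get_obs()["eef_rot"])
def rect(n,P,x,y,r,zl,zh):
    Q=P[(np.hypot(P[:,0]-x,P[:,1]-y)<r)&(P[:,2]>zl)&(P[:,2]<zh)]
    if len(Q)<5: print(n,len(Q));return
    c,s,a=cv2.minAreaRect(Q[:,:2].astype(np.float32)); print(n,len(Q),np.round(c,4),np.round(s,4),round(a,1))
for nm,P in(("scene",W),("top",T)):
    rect(nm+" relay",P,.444,-.38,.035,.021,.03); rect(nm+" relay all",P,.444,-.38,.035,.008,.05)
    rect(nm+" base",P,.514,.2005,.085,.012,.022); rect(nm+" cage",P,.535,-.217,.09,.1,.116)
    rect(nm+" proj",P,.6,-.378,.05,.05,.09)
for r in spot_point("relay",p)[:2]: print(r["p"],world(p,r["at"][0]*560,r["at"][1]*420,z=0).round(3))
E
```

```text
[ 0.599  -0.3782  0.1712] [-3.14123417e+00  7.50311766e-04  5.46393344e-04]
scene relay 81 [ 0.4442 -0.384 ] [0.029 0.028] 77.2
scene relay all 148 [ 0.4435 -0.3843] [0.0298 0.0292] 77.8
scene base 471 [0.5167 0.1982] [0.1213 0.1224] 7.5
scene cage 474 [ 0.5348 -0.2186] [0.1068 0.1077] 89.5
scene proj 273 [ 0.5998 -0.3793] [0.0568 0.055 ] 34.0
top relay 0
top relay all 0
top base 1123 [0.5143 0.201 ] [0.1168 0.1158] 7.4
top cage 524 [ 0.5353 -0.2166] [0.107  0.1063] 89.4
top proj 164 [ 0.6076 -0.3668] [0.0295 0.0554] 51.0
0.52 [ 0.447 -0.391  0.   ]
0.15 [0.506 0.185 0.   ]
```

View pics/scene2.png

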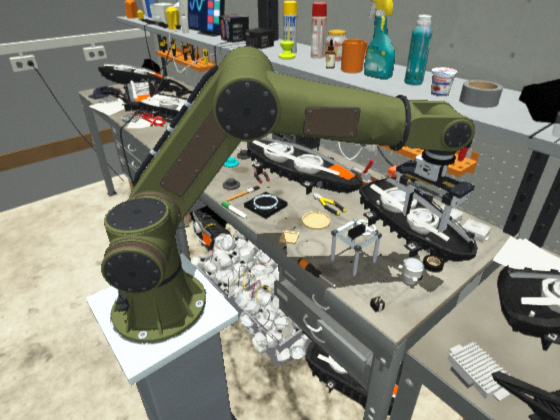

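The scene picture shows the gripper over the projector (412,268), with the relay at (377,303), the cage at (357,238) and the base at (266,203). The arm is centred, so I descend and grasp.

Request:
jog_arm:
  rows:
    - [[0,0,0.035],0,0.094]
    - [[0,0,0.035],0,0.094]
    - [[0,0,0.03],0,0.094]
    - [[0,0,0.018],0,0.094]
    - [[0,0,0.01],0,0.094]
    - [[0,0,0],0,0.094]
    - [[0,0,0],0,0.05]
    - [[0,0,0],0,0.05]
    - [[0,0,0],0,0.05]
    - [[0,0,0],0,0.05]
    - [[0,0,0],0,0.05]
    - [[0,0,0],0,0.05]
  squeeze: 25

```text
time_s: 3.87
ee_pos: [0.5991, -0.3785, 0.0443]
eef_rot: [3.141, -0.0, -0.0]
force: [-0.5, 0.5, -0.2]
grip_width: 0.0573
grip_force: 0.0
```

Request:
jog_arm:
  rows:
    - [[0,0,0],0,0.045]
    - [[0,0,0],0,0.045]
    - [[0,0,0],0,0.045]
    - [[0,0,0],0,0.045]
  squeeze: 25

```text
time_s: 4.2
ee_pos: [0.599, -0.3784, 0.0438]
eef_rot: [-3.142, 0.0, -0.0]
force: [-0.5, -0.3, -0.2]
grip_width: 0.0452
grip_force: 0.0
```

```bash
python3 - <<'E'
from h import *
p=camera("scene"); im=p["image"]
cv2.imwrite("pics/c2.png",cv2.resize(im[150:320,330:500,::-1],None,fx=3.4,fy=3.4,interpolation=cv2.INTER_CUBIC))
for n in("scene","top"):
    p=camera(n)
    for r in spot_point("projector",p)[:2]: print(n,r["p"],world(p,r["at"][0]*560,r["at"][1]*420,z=0).round(3))
print(get_obs()["grip_width"],get_obs()["grip_force"],get_obs()["ee_pos"])
E
```

```text
scene 0.84 [ 0.591 -0.388  0.   ]
scene 0.44 [ 0.534 -0.218  0.   ]
top 0.45 [ 0.593 -0.374  0.   ]
0.045068251098185796 0.0 [ 0.59898873 -0.37840183  0.04380834]
```

View pics/c2.png

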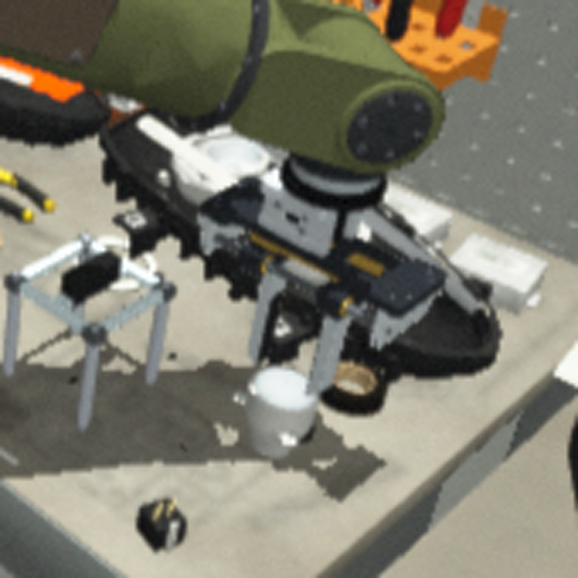

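The crop shows the fingers (crop 262,310 and 330,350) seemingly behind or above the cup (283,410), not around it. I'll check the finger positions by depth.

```bash
python3 - <<'E'
from h import *
p=camera("scene"); W=cloud(p)
for v in range(222,288,4):
    print(v,[ (u,*np.round(W[v,u],3).tolist()) for u in (406,412,418,424,428)])
t=camera("top"); T=cloud(t).reshape(-1,3)
for nm,P in(("s",W.reshape(-1,3)),("t",T)):
    Q=P[(abs(P[:,0]-.6)<.07)&(abs(P[:,1]+.378)<.1)]
    for a in np.arange(.03,.2,.015):
        q=Q[(Q[:,2]>a)&(Q[:,2]<a+.015)]
        if len(q)>3: print(nm,round(a,3),len(q),q[:,:2].min(0).round(3),q[:,:2].max(0).round(3))
E
```

```text
222 [(406, 0.577, -0.345, 0.2), (412, 0.58, -0.36, 0.207), (418, 0.578, -0.377, 0.217), (424, 0.579, -0.392, 0.225), (428, 0.612, -0.386, 0.207)]
226 [(406, 0.565, -0.353, 0.197), (412, 0.594, -0.355, 0.184), (418, 0.581, -0.378, 0.203), (424, 0.575, -0.396, 0.217), (428, 0.581, -0.404, 0.218)]
230 [(406, 0.567, -0.355, 0.183), (412, 0.573, -0.368, 0.189), (418, 0.738, -0.3, 0.07), (424, 0.579, -0.397, 0.202), (428, 0.577, -0.408, 0.21)]
234 [(406, 0.588, -0.346, 0.155), (412, 0.603, -0.355, 0.153), (418, 0.571, -0.388, 0.188), (424, 0.57, -0.404, 0.198), (428, 0.578, -0.41, 0.198)]
238 [(406, 0.59, -0.347, 0.141), (412, 0.608, -0.355, 0.136), (418, 0.698, -0.327, 0.074), (424, 0.567, -0.408, 0.189), (428, 0.568, -0.418, 0.195)]
242 [(406, 0.591, -0.349, 0.128), (412, 0.7, -0.309, 0.047), (418, 0.706, -0.325, 0.054), (424, 0.699, -0.347, 0.071), (428, 0.568, -0.42, 0.183)]
246 [(406, 0.589, -0.353, 0.117), (412, 0.682, -0.322, 0.049), (418, 0.696, -0.333, 0.048), (424, 0.708, -0.346, 0.049), (428, 0.59, -0.413, 0.154)]
250 [(406, 0.587, -0.356, 0.105), (412, 0.668, -0.332, 0.046), (4
[... 1535 characters left out ...]
-0.407] [ 0.63  -0.351]
s 0.075 38 [ 0.589 -0.414] [ 0.606 -0.346]
s 0.09 58 [ 0.588 -0.415] [ 0.609 -0.345]
s 0.105 63 [ 0.587 -0.415] [ 0.61  -0.344]
s 0.12 65 [ 0.588 -0.414] [ 0.609 -0.343]
s 0.135 66 [ 0.588 -0.414] [ 0.611 -0.344]
s 0.15 47 [ 0.588 -0.415] [ 0.608 -0.344]
s 0.165 68 [ 0.564 -0.46 ] [ 0.63 -0.3 ]
s 0.18 300 [ 0.563 -0.461] [ 0.634 -0.299]
s 0.195 328 [ 0.562 -0.468] [ 0.63  -0.293]
t 0.03 32 [ 0.583 -0.354] [ 0.67  -0.309]
t 0.045 22 [ 0.589 -0.356] [ 0.67 -0.3 ]
t 0.09 6 [ 0.589 -0.347] [ 0.595 -0.342]
t 0.105 4 [ 0.589 -0.346] [ 0.592 -0.342]
t 0.165 18 [ 0.564 -0.303] [ 0.63  -0.296]
t 0.18 12 [ 0.565 -0.352] [ 0.632 -0.293]
t 0.195 34 [ 0.564 -0.345] [ 0.632 -0.289]
```

```bash
python3 - <<'E'
from h import *
p=camera("scene"); W=cloud(p)
for u in range(398,434,2):
    c=W[225:275,u]; ok=(c[:,0]>.578)&(c[:,0]<.616)&((c[:,1]>-.357)&(c[:,1]<-.335)|(c[:,1]<-.397)&(c[:,1]>-.42))&(c[:,2]>.07)
    if ok.any():
        q=c[ok]; i=q[:,2].argmin(); print(u,225+np.where(ok)[0].max(),q[i].round(3))
# projection of expected TCP tips
K=p["K"];T=np.linalg.inv(p["world_from_camera"])
for z in(.044,.06,.07,.08,.09):
    for y in(-.347,-.41):
        c=T@[.591,y,z,1]; print(z,y,(K[0,0]*c[0]/-c[2]+K[0,2]).round(1),(K[1,1]*-c[1]/-c[2]+K[1,2]).round(1))
E
```

```text
404 256 [ 0.593 -0.351  0.077]
406 256 [ 0.594 -0.356  0.08 ]
408 255 [ 0.607 -0.355  0.075]
410 249 [ 0.607 -0.357  0.099]
412 239 [ 0.608 -0.355  0.133]
414 228 [ 0.605 -0.355  0.172]
420 266 [ 0.591 -0.404  0.078]
422 265 [ 0.59  -0.409  0.085]
424 265 [ 0.593 -0.413  0.086]
426 263 [ 0.603 -0.413  0.087]
428 259 [ 0.608 -0.413  0.103]
430 252 [ 0.608 -0.414  0.125]
432 245 [ 0.609 -0.414  0.148]
0.044 -0.347 400.6 264.4
0.044 -0.41 419.5 276.2
0.06 -0.347 401.5 260.1
0.06 -0.41 420.6 271.9
0.07 -0.347 402.0 257.5
0.07 -0.41 421.3 269.2
0.08 -0.347 402.6 254.8
0.08 -0.41 422.0 266.5
0.09 -0.347 403.2 252.1
0.09 -0.41 422.7 263.7
```

By depth, the real fingertips are at z≈0.077 while the TCP reads 0.044. The tips are therefore about 33 mm higher than reported, and xy agrees. I open, go down a further 33 mm, close, and recheck the offset.

Request:
jog_arm:
  rows:
    - [[0,0,0],0,0.094]
    - [[0,0,0],0,0.094]
    - [[0,0,0],0,0.094]
    - [[0,0,0],0,0.094]
    - [[0,0,0],0,0.094]
    - [[0,0,0],0,0.094]
    - [[0,0,0],0,0.094]
    - [[0,0,0.011],0,0.094]
    - [[0,0,0.011],0,0.094]
    - [[0,0,0.01],0,0.094]
    - [[0,0,0],0,0.094]
    - [[0,0,0],0,0.094]

```text
time_s: 5.6
ee_pos: [0.5985, -0.3781, 0.0105]
eef_rot: [-3.14, 0.002, -0.0]
force: [0.8, 0.4, -0.1]
grip_width: 0.0938
grip_force: 0.0
```

Request:
jog_arm:
  rows:
    - [[0,0,0],0,0.045]
    - [[0,0,0],0,0.045]
    - [[0,0,0],0,0.045]
    - [[0,0,0],0,0.045]
    - [[0,0,0],0,0.045]
    - [[0,0,0],0,0.045]
    - [[0,0,0],0,0.045]
    - [[0,0,0],0,0.045]

```text
time_s: 6.27
ee_pos: [0.5991, -0.3785, 0.012]
eef_rot: [3.141, -0.0, -0.0]
force: [0.4, 0.3, 1.0]
grip_width: 0.056
grip_force: 25.0
```

```bash
cat >> h.py <<'E'
def fingers(p,x,y,zmin,r=.12):
    P=cloud(p).reshape(-1,3); P=P[(abs(P[:,0]-x)<.05)&(abs(P[:,1]-y)<r)]
    for a in np.arange(zmin,.26,.015):
        q=P[(P[:,2]>a)&(P[:,2]<a+.015)]
        if len(q)>3: print(round(a,3),len(q),q[:,:2].min(0).round(3),q[:,:2].max(0).round(3))
E
python3 - <<'E'
from h import *
p=camera("scene"); fingers(p,.6,-.378,.03)
o=get_obs(); print(o["ee_pos"],o["grip_width"],o["grip_force"])
im=p["image"];cv2.imwrite("pics/c3.png",cv2.resize(im[180:300,350:470,::-1],None,fx=4,fy=4,interpolation=cv2.INTER_CUBIC))
E
```

```text
0.03 109 [ 0.571 -0.41 ] [ 0.603 -0.26 ]
0.045 122 [ 0.572 -0.419] [ 0.629 -0.26 ]
0.06 266 [ 0.569 -0.419] [ 0.629 -0.26 ]
0.075 78 [ 0.575 -0.421] [ 0.608 -0.259]
0.09 86 [ 0.553 -0.42 ] [ 0.608 -0.263]
0.105 96 [ 0.551 -0.42 ] [ 0.611 -0.258]
0.12 38 [ 0.588 -0.421] [ 0.608 -0.339]
0.135 93 [ 0.565 -0.461] [ 0.631 -0.3  ]
0.15 287 [ 0.563 -0.464] [ 0.631 -0.299]
0.165 334 [ 0.563 -0.468] [ 0.63  -0.293]
0.18 676 [ 0.562 -0.468] [ 0.634 -0.29 ]
0.195 128 [ 0.577 -0.397] [ 0.625 -0.339]
0.21 45 [ 0.563 -0.395] [ 0.6  -0.34]
0.225 140 [ 0.561 -0.416] [ 0.609 -0.339]
0.24 177 [ 0.561 -0.416] [ 0.625 -0.345]
0.255 93 [ 0.563 -0.413] [ 0.601 -0.355]
[ 0.59906928 -0.37844727  0.01199878] 0.05586562177569349 25.00023870030418
```

View pics/c3.png

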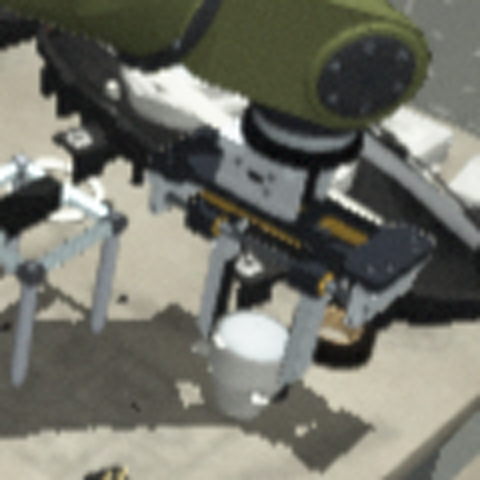

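Gripped at 56 mm: the crop shows the fingers round the cup (250,360), with the right tip at (292,385), i.e. z≈0.044. I lift and carry it to the base.

Request:
jog_arm:
  rows:
    - [[0,0,-0.02],0,0.045]
    - [[0,0,-0.03],0,0.045]
    - [[0,0,-0.03],0,0.045]
    - [[0,0,-0.03],0,0.045]
    - [[0,0,-0.03],0,0.045]
    - [[0,-0.01,-0.01],0,0.045]
    - [[0,-0.025,0],0,0.045]
    - [[-0.006,-0.036,0],0,0.045]
    - [[-0.006,-0.036,0],0,0.045]
    - [[-0.006,-0.036,0],0,0.045]
    - [[-0.006,-0.036,0],0,0.045]
    - [[-0.006,-0.036,0],0,0.045]

```text
time_s: 7.32
ee_pos: [0.5678, -0.161, 0.1605]
eef_rot: [-3.141, 0.001, -0.0]
force: [1.2, -0.3, -1.8]
grip_width: 0.0563
grip_force: 25.0
```

Request:
jog_arm:
  rows:
    - [[-0.006,-0.036,0],0,0.045]
    - [[-0.006,-0.036,0],0,0.045]
    - [[-0.006,-0.036,0],0,0.045]
    - [[-0.006,-0.036,0],0,0.045]
    - [[-0.006,-0.036,0],0,0.045]
    - [[-0.006,-0.036,0],0,0.045]
    - [[-0.006,-0.036,0],0,0.045]
    - [[-0.006,-0.036,0],0,0.045]
    - [[-0.006,-0.036,0],0,0.045]
    - [[0,-0.025,0],0,0.045]
    - [[0,-0.015,0],0,0.045]
    - [[0,0,0],0,0.045]

```text
time_s: 8.32
ee_pos: [0.5137, 0.2034, 0.1605]
eef_rot: [-3.142, 0.002, 0.003]
force: [-0.4, 0.4, -2.0]
grip_width: 0.0561
grip_force: 25.0
```

```bash
python3 - <<'E'
from h import *
o=get_obs(); print(o["ee_pos"],o["eef_rot"],o["grip_width"],o["grip_force"],o["force"])
E
```

```text
[0.51372935 0.20343566 0.16049323] [-3.14159173e+00  1.61627684e-03  3.01617045e-03] 0.056120247908068105 24.999942547583487 [-0.37540124  0.44873941 -2.01301813]
```

Request:
jog_arm:
  rows:
    - [[0,0,0],0,0.045]
    - [[0,0,0.02],0,0.045]
    - [[0,0,0.03],0,0.045]
    - [[0,0,0.03],0,0.045]
    - [[0,0,0.02],0,0.045]
    - [[0,0,0.015],0,0.045]
    - [[0,0,0.008],0,0.045]
    - [[0,0,0.004],0,0.045]
    - [[0,0,0.002],0,0.045]
    - [[0,0,0.002],0,0.045]
    - [[0,0,0],0,0.045]
    - [[0,0,0],0,0.045]

```text
time_s: 9.32
ee_pos: [0.5155, 0.2006, 0.0315]
eef_rot: [-3.141, -0.001, -0.0]
force: [-0.6, -0.3, -2.1]
grip_width: 0.056
grip_force: 25.0
```

```bash
python3 - <<'E'
from h import *
o=get_obs(); print(o["ee_pos"],o["eef_rot"],o["grip_width"],o["grip_force"],o["force"])
p=camera("scene"); P=cloud(p).reshape(-1,3); P=P[np.hypot(P[:,0]-.515,P[:,1]-.2)<.035]
q=P[(P[:,2]>.055)&(P[:,2]<.1)]; print(len(q),q.min(0),q.max(0))
im=p["image"];cv2.imwrite("pics/c4.png",cv2.resize(im[130:240,200:320,::-1],None,fx=4,fy=4,interpolation=cv2.INTER_CUBIC))
E
```

```text
[0.51550743 0.2006491  0.03152994] [-3.14129019e+00 -1.07569621e-03 -2.69695105e-04] 0.05595896094952328 24.999612366082147 [-0.64851387 -0.27804812 -2.08288389]
165 [0.48831997 0.16714307 0.05512818] [0.5345197  0.23401549 0.09960194]
```

View pics/c4.png

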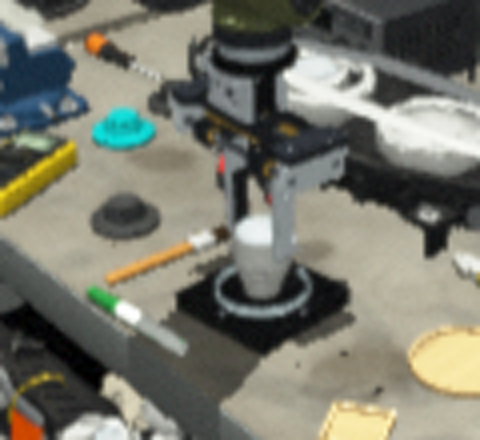

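The projector stands inside the lip ring (crop 262,270). I lower it the last millimetre, release, and rise.

Request:
jog_arm:
  rows:
    - [[0,0,0.0012],0,0.045]
    - [[0,0,0],0,0.045]
    - [[0,0,0],0,0.06]
    - [[0,0,0],0,0.07]
    - [[0,0,0],0,0.08]
    - [[0,0,0],0,0.08]
    - [[0,0,-0.01],0,0.08]
    - [[0,0,-0.03],0,0.08]
    - [[0,0,-0.03],0,0.08]
    - [[0,0,-0.03],0,0.08]
    - [[0,0,-0.03],0,0.06]
    - [[0,0,-0.02],0,0.04]

```text
time_s: 10.37
ee_pos: [0.5156, 0.2008, 0.1836]
eef_rot: [-3.14, -0.003, -0.0]
force: [0.3, 0.3, -0.3]
grip_width: 0.0696
grip_force: 0.0
```

```bash
python3 - <<'E'
from h import *
o=get_obs(); print(o["ee_pos"],o["eef_rot"],o["grip_width"])
p=camera("scene"); P=cloud(p).reshape(-1,3); P=P[np.hypot(P[:,0]-.515,P[:,1]-.2)<.05]
q=P[(P[:,2]>.065)&(P[:,2]<.1)]; print(len(q),q.min(0),q.max(0),cv2.minEnclosingCircle(q[:,:2].astype(np.float32)))
E
```

```text
[0.51563823 0.20077692 0.18364677] [-3.14049163e+00 -3.43117681e-03 -2.84120839e-04] 0.06957775300796858
141 [0.48877885 0.16909237 0.06519163] [0.54333756 0.22313498 0.09062936] ((0.5152591466903687, 0.1959022730588913), 0.028178835287690163)
```

Request:
jog_arm:
  rows:
    - [[0,0.02,0],0,0.036]
    - [[0.002,0.036,0],0,0.036]
    - [[0.002,0.036,0],0,0.036]
    - [[0.002,0.036,0],0,0.036]
    - [[0.002,0.036,0],0,0.036]
    - [[0.002,0.036,0],0,0.036]
    - [[0.002,0.036,0],0,0.036]
    - [[0.002,0.036,0],0,0.036]
    - [[0.002,0.036,0],0,0.036]
    - [[0.002,0.036,0],0,0.036]
    - [[0.002,0.036,0],0,0.036]
    - [[0,0.027,0],0,0.036]

```text
time_s: 11.42
ee_pos: [0.5347, -0.209, 0.1801]
eef_rot: [3.141, -0.0, -0.001]
force: [-0.9, 0.7, -0.3]
grip_width: 0.036
grip_force: 0.0
```

Request:
jog_arm:
  rows:
    - [[0,0.011,0],0,0.036]
    - [[0,0,0.01],0,0.036]
    - [[0,0,0.01],0,0.036]
    - [[0,0,0],0,0.036]

```text
time_s: 11.75
ee_pos: [0.5342, -0.2155, 0.157]
eef_rot: [-3.14, 0.003, 0.001]
force: [0.2, 0.3, -0.1]
grip_width: 0.0358
grip_force: 0.0
```

```bash
python3 - <<'E'
from h import *
o=get_obs(); print(o["ee_pos"],o["eef_rot"],o["grip_width"])
p=camera("scene"); P=cloud(p).reshape(-1,3); save(p,"s5")
# fingers above z .15 and cage extents
Q=P[(np.hypot(P[:,0]-.535,P[:,1]+.217)<.1)]
for a in np.arange(.09,.27,.01):
    q=Q[(Q[:,2]>a)&(Q[:,2]<a+.01)]
    if len(q): print(a.round(2),len(q),q[:,:2].min(0).round(3),q[:,:2].max(0).round(3))
m=(Q[:,2]>.118)&(Q[:,2]<.134); print(cv2.minAreaRect(Q[m][:,:2].astype(np.float32)))
im=p["image"];cv2.imwrite("pics/c5.png",cv2.resize(im[150:290,300:440,::-1],None,fx=4,fy=4,interpolation=cv2.INTER_CUBIC))
E
```

```text
[ 0.53418416 -0.21553638  0.15701065] [-3.13978937e+00  3.28085971e-03  8.04576658e-04] 0.035806918199476116
0.09 51 [ 0.484 -0.27 ] [ 0.588 -0.166]
0.1 381 [ 0.481 -0.272] [ 0.59  -0.166]
0.11 111 [ 0.485 -0.271] [ 0.588 -0.169]
0.12 106 [ 0.505 -0.23 ] [ 0.564 -0.208]
0.13 1 [ 0.537 -0.222] [ 0.537 -0.222]
0.18 1 [ 0.528 -0.196] [ 0.528 -0.196]
0.19 25 [ 0.525 -0.245] [ 0.541 -0.19 ]
0.2 47 [ 0.521 -0.248] [ 0.545 -0.187]
0.21 41 [ 0.524 -0.247] [ 0.543 -0.187]
0.22 44 [ 0.523 -0.247] [ 0.547 -0.187]
0.23 47 [ 0.524 -0.248] [ 0.544 -0.187]
0.24 44 [ 0.523 -0.248] [ 0.545 -0.186]
0.25 53 [ 0.524 -0.248] [ 0.544 -0.184]
0.26 43 [ 0.524 -0.248] [ 0.547 -0.186]
((0.5349254608154297, -0.21915288269519806), (0.021238261833786964, 0.0588461197912693), 88.97372436523438)
```

View pics/c5.png

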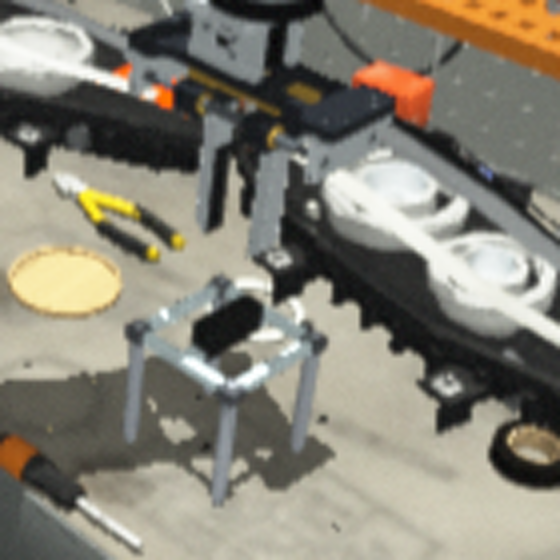

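The crop shows the fingers above the grip (228,322) with their tips 33 mm above the reading again. I descend and grip.

Request:
jog_arm:
  rows:
    - [[0,0,0.02],0,0.036]
    - [[0,0,0.03],0,0.036]
    - [[0,0,0.02],0,0.036]
    - [[0,0,0.01],0,0.036]
    - [[0,0,0.006],0,0.036]
    - [[0,0,0],0,0.036]
    - [[0,0,0],0,0.01]
    - [[0,0,0],0,0.01]
    - [[0,0,0],0,0.01]
    - [[0,0,0],0,0.01]
    - [[0,0,0],0,0.01]
  squeeze: 40

```text
time_s: 12.72
ee_pos: [0.5356, -0.2176, 0.0748]
eef_rot: [3.141, -0.002, -0.0]
force: [0.8, 1.1, 6.6]
grip_width: 0.0198
grip_force: 40.0
```

Request:
jog_arm:
  rows:
    - [[0,0,0],0,0.01]
    - [[0,0,-0.01],0,0.01]
    - [[0,0,-0.02],0,0.01]
    - [[0,0,-0.03],0,0.01]
    - [[0,0,-0.03],0,0.01]
    - [[0,0,-0.03],0,0.01]
    - [[0,0,-0.02],0,0.01]
    - [[0,0,0],0,0.01]
    - [[0,0,0],0,0.01]

```text
time_s: 13.47
ee_pos: [0.535, -0.2174, 0.2137]
eef_rot: [3.141, -0.001, -0.0]
force: [1.0, -0.2, -4.1]
grip_width: 0.0198
grip_force: 40.0
```

```bash
python3 - <<'E'
from h import *
o=get_obs(); print(o["ee_pos"],o["eef_rot"],o["grip_width"],o["grip_force"],o["force"],o["moment"])
P=cloud(camera("scene")).reshape(-1,3)
Q=P[(np.hypot(P[:,0]-.535,P[:,1]+.217)<.09)&(P[:,2]>.11)]
q=Q[(Q[:,2]<.21)&(Q[:,2]>.13)]; print(q[:,2].min())
rail=Q[(Q[:,2]>.226)&(Q[:,2]<.252)]; print(len(rail),cv2.minAreaRect(rail[:,:2].astype(np.float32)),rail.max(0))
A=np.c_[rail[:,:2]-[.535,-.217],np.ones(len(rail))]; print(np.linalg.lstsq(A,rail[:,2],rcond=None)[0])
E
```

```text
[ 0.53497505 -0.21742921  0.21373808] [ 3.14122679e+00 -6.20631581e-04 -3.00000408e-04] 0.019800368583314448 39.996936321258545 [ 1.02217968 -0.20161248 -4.12446805] [0.0515941  0.02439413 0.08436869]
0.13705949860818256
500 ((0.534925103187561, -0.2198266088962555), (0.10594753921031952, 0.10797753185033798), 89.3746109008789) [ 0.58939298 -0.16630311  0.25195803]
[0.00972234 0.00576425 0.24442744]
```

Lifted level: posts at z≈0.14, cage yaw −0.6°. I carry it to the base, then turn by 8° to the base's yaw of 7.4°.

Request:
jog_arm:
  rows:
    - [[0,-0.02,0],0,0.01]
    - [[-0.002,-0.036,0],0,0.01]
    - [[-0.002,-0.036,0],0,0.01]
    - [[-0.002,-0.036,0],0,0.01]
    - [[-0.002,-0.036,0],0,0.01]
    - [[-0.002,-0.036,0],0,0.01]
    - [[-0.002,-0.036,0],0,0.01]
    - [[-0.002,-0.036,0],0,0.01]
    - [[-0.002,-0.036,0],0,0.01]
    - [[-0.002,-0.036,0],0,0.01]
    - [[-0.0015,-0.036,0],0,0.01]
    - [[0,-0.025,0],0,0.01]

```text
time_s: 14.52
ee_pos: [0.5142, 0.1901, 0.2114]
eef_rot: [3.141, 0.003, 0.001]
force: [0.1, -0.4, -3.8]
grip_width: 0.0201
grip_force: 40.0
```

Request:
jog_arm:
  rows:
    - [[0,-0.012,0],0,0.01]
    - [[0,0,0],-4,0.01]
    - [[0,0,0],-4,0.01]
    - [[0,0,0.01],0,0.01]
    - [[0,0,0.015],0,0.01]
    - [[0,0,0],0,0.01]
    - [[0,0,0],0,0.01]
    - [[0,0,0],0,0.01]

```text
time_s: 15.18
ee_pos: [0.5157, 0.1992, 0.1886]
eef_rot: [3.141, 0.0, 0.138]
force: [-0.4, -0.4, -3.3]
grip_width: 0.0196
grip_force: 40.0
```

```bash
python3 - <<'E'
from h import *
o=get_obs(); print(o["ee_pos"],o["eef_rot"],o["grip_force"],o["force"])
p=camera("scene");t=camera("top")
for n,pp in(("s",p),("t",t)):
    P=cloud(pp).reshape(-1,3); P=P[np.hypot(P[:,0]-.515,P[:,1]-.2)<.09]
    for a,b in((.2,.226),(.01,.022)):
        r=P[(P[:,2]>a)&(P[:,2]<b)]; print(n,a,len(r),cv2.minAreaRect(r[:,:2].astype(np.float32)) if len(r)>9 else "")
im=p["image"];cv2.imwrite("pics/c6.png",cv2.resize(im[100:250,190:340,::-1],None,fx=4,fy=4,interpolation=cv2.INTER_CUBIC))
E
```

```text
[0.5156996  0.19924081 0.18857826] [3.14148932e+00 4.16582967e-04 1.37804875e-01] 39.996997117996216 [-0.44185479 -0.37990966 -3.34613376]
s 0.2 302 ((0.5170714855194092, 0.19739508628845215), (0.10745690762996674, 0.10772529989480972), 7.282858848571777)
s 0.01 395 ((0.5177319645881653, 0.197635680437088), (0.1238010823726654, 0.11896594613790512), 7.125594139099121)
t 0.2 9 
t 0.01 0
```

View pics/c6.png

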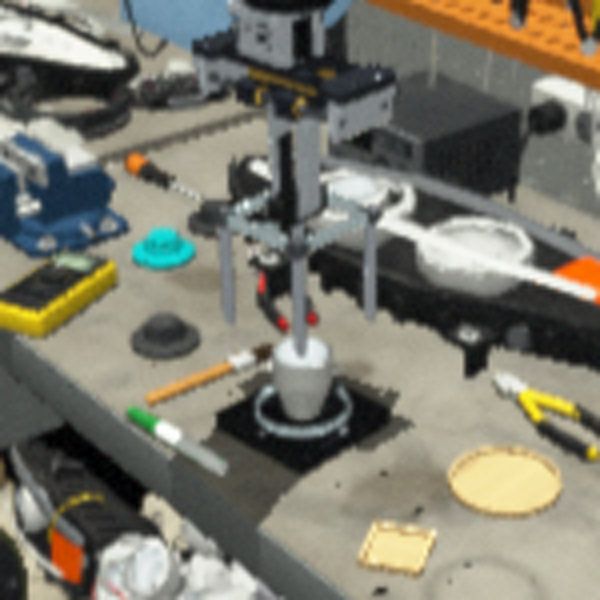

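The cage is level and centred over the base, matching within 1 mm in the same camera. I lower it to just above the sockets, then go slowly.

Request:
jog_arm:
  rows:
    - [[0,0,0.015],0,0.01]
    - [[0,0,0.025],0,0.01]
    - [[0,0,0.025],0,0.01]
    - [[0,0,0.015],0,0.01]
    - [[0,0,0.006],0,0.01]
    - [[0,0,0.003],0,0.01]
    - [[0,0,0.002],0,0.01]
    - [[0,0,0.002],0,0.01]
    - [[0,0,0.002],0,0.01]
    - [[0,0,0],0,0.01]

```text
time_s: 16.12
ee_pos: [0.5158, 0.1997, 0.094]
eef_rot: [-3.141, -0.001, 0.139]
force: [-0.9, -0.1, -3.4]
grip_width: 0.0196
grip_force: 40.0
```

Request:
jog_arm:
  rows:
    - [[0,0,0.002],0,0.01]
    - [[0,0,0.002],0,0.01]
    - [[0,0,0.002],0,0.01]
    - [[0,0,0.002],0,0.01]
    - [[0,0,0],0,0.01]
    - [[0,0,0],0,0.01]

```text
time_s: 16.62
ee_pos: [0.5156, 0.1996, 0.0855]
eef_rot: [3.142, 0.0, 0.139]
force: [0.3, 0.1, -3.8]
grip_width: 0.0196
grip_force: 40.0
```

Request:
jog_arm:
  rows:
    - [[0,0,0.002],0,0.01]
    - [[0,0,0.002],0,0.01]
    - [[0,0,0.0015],0,0.01]
    - [[0,0,0.001],0,0.01]
    - [[0,0,0],0,0.01]
    - [[0,0,0],0,0.01]

```text
time_s: 17.12
ee_pos: [0.5157, 0.1996, 0.0791]
eef_rot: [3.142, 0.0, 0.139]
force: [-0.0, -0.6, -4.2]
grip_width: 0.0198
grip_force: 40.0
```

Request:
jog_arm:
  rows:
    - [[0,0,0.001],0,0.01]
    - [[0,0,0.001],0,0.01]
    - [[0,0,0],0,0.01]
    - [[0,0,0],0,0.01]

```text
time_s: 17.45
ee_pos: [0.516, 0.1997, 0.0787]
eef_rot: [-3.141, -0.001, 0.139]
force: [-6.7, -1.3, 12.6]
grip_width: 0.0203
grip_force: 40.0
```

Contact came at the expected depth. I release and rise, then check.

Request:
jog_arm:
  rows:
    - [[0,0,0],0,0.036]
    - [[0,0,0],0,0.036]
    - [[0,0,0],0,0.036]
    - [[0,0,0],0,0.036]
    - [[0,0,-0.02],0,0.036]
    - [[0,0,-0.03],0,0.036]
    - [[0,0,-0.03],0,0.036]
    - [[0,0,-0.02],0,0.036]
    - [[0,0,0],4,0.06]
    - [[0,0,0],4,0.06]

```text
time_s: 18.28
ee_pos: [0.5162, 0.1998, 0.1785]
eef_rot: [-3.141, -0.002, -0.003]
force: [-1.1, -0.5, -1.0]
grip_width: 0.0458
grip_force: 0.0
```

```bash
python3 - <<'E'
from h import *
o=get_obs(); print(o["ee_pos"],o["eef_rot"],o["force"])
P=cloud(camera("scene")).reshape(-1,3); P=P[np.hypot(P[:,0]-.515,P[:,1]-.2)<.09]
r=P[(P[:,2]>.096)&(P[:,2]<.122)]; print(len(r),cv2.minAreaRect(r[:,:2].astype(np.float32)))
top=r[r[:,2]>.108]; A=np.c_[top[:,:2]-[.515,.2],np.ones(len(top))]; print(np.linalg.lstsq(A,top[:,2],rcond=None)[0],np.percentile(r[:,2],[50,80,95]))
E
```

```text
[0.51621865 0.19976972 0.17852433] [-3.14079477e+00 -2.44991553e-03 -3.28002013e-03] [-1.14607755 -0.48422585 -0.9638459 ]
330 ((0.515957772731781, 0.19783282279968262), (0.10866845399141312, 0.1071140393614769), 7.682854652404785)
[0.00155898 0.00277026 0.11233183] [0.11074542 0.11306001 0.1168055 ]
```

The cage is level and about 4 mm up, i.e. fully seated. Next is the cap.

Request:
jog_arm:
  rows:
    - [[0,-0.02,0],0,0.07]
    - [[-0.003,-0.036,0],0,0.07]
    - [[-0.003,-0.036,0],0,0.07]
    - [[-0.003,-0.036,0],0,0.07]
    - [[-0.003,-0.036,0],0,0.07]
    - [[-0.0035,-0.034,0],0,0.07]
    - [[0,-0.018,0.01],0,0.07]
    - [[0,0,0.03],0,0.07]
    - [[0,0,0.035],0,0.07]
    - [[0,0,0.035],0,0.07]
    - [[0,0,0.02],0,0.07]
    - [[0,0,0],0,0.07]

```text
time_s: 19.33
ee_pos: [0.498, 0.414, 0.0417]
eef_rot: [3.137, 0.007, 0.001]
force: [-0.1, -0.0, -0.3]
grip_width: 0.0698
grip_force: 0.0
```

```bash
python3 - <<'E'
from h import *
o=get_obs(); print(o["ee_pos"],o["eef_rot"],o["grip_width"])
p=camera("scene"); P=cloud(p).reshape(-1,3); Q=P[(abs(P[:,0]-.5)<.05)&(abs(P[:,1]-.4155)<.06)]
for a in list(np.arange(.006,.03,.006))+list(np.arange(.06,.13,.01)):
    q=Q[(Q[:,2]>a)&(Q[:,2]<a+.006)]
    if len(q)>2: print(a.round(3),len(q),q[:,:2].min(0).round(3),q[:,:2].max(0).round(3))
im=p["image"];cv2.imwrite("pics/c7.png",cv2.resize(im[110:230,190:310,::-1],None,fx=4,fy=4,interpolation=cv2.INTER_CUBIC))
E
```

```text
[0.49798702 0.41401692 0.04171581] [3.13668527e+00 6.67487495e-03 1.28928886e-03] 0.06981681902440641
0.006 50 [0.468 0.378] [0.534 0.444]
0.012 14 [0.481 0.396] [0.513 0.425]
0.018 27 [0.486 0.395] [0.523 0.432]
0.024 15 [0.489 0.398] [0.516 0.426]
0.07 4 [0.49  0.373] [0.498 0.45 ]
0.08 13 [0.489 0.364] [0.508 0.455]
0.09 14 [0.49  0.366] [0.509 0.46 ]
0.1 14 [0.491 0.362] [0.507 0.453]
0.11 15 [0.49  0.364] [0.512 0.455]
0.12 14 [0.489 0.365] [0.509 0.458]
0.13 17 [0.489 0.362] [0.51  0.457]
```

View pics/c7.png

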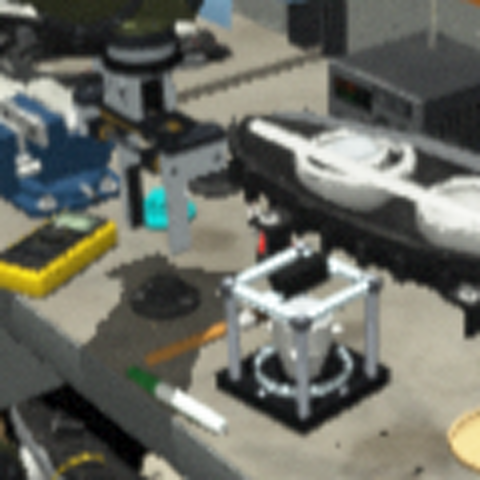

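The cage is seated over the projector (300,330), and the chosen black cap (165,297) is below the fingers. I go down and pinch.

Request:
jog_arm:
  rows:
    - [[0,0,0.02],0,0.07]
    - [[0,0,0.02],0,0.07]
    - [[0,0,0.01],0,0.07]
    - [[0,0,0.006],0,0.07]
    - [[0,0,0.003],0,0.07]
    - [[0,0,0],0,0.07]
    - [[0,0,0],0,0.07]

```text
time_s: 19.97
ee_pos: [0.5007, 0.416, -0.0107]
eef_rot: [-3.141, -0.001, -0.0]
force: [0.5, 0.6, 0.1]
grip_width: 0.07
grip_force: 0.0
```

Real tip z is about 0.022. Down 8 mm more, then close.

Request:
jog_arm:
  rows:
    - [[0,0,0.004],0,0.07]
    - [[0,0,0.003],0,0.07]
    - [[0,0,0.001],0,0.07]
    - [[0,0,0],0,0.07]
    - [[0,0,0],0,0.03]
    - [[0,0,0],0,0.03]
    - [[0,0,0],0,0.03]
    - [[0,0,0],0,0.03]
    - [[0,0,0],0,0.03]
    - [[0,0,0],0,0.03]
    - [[0,0,0],0,0.03]
  squeeze: 15

```text
time_s: 20.88
ee_pos: [0.5002, 0.4156, -0.0199]
eef_rot: [3.142, 0.0, -0.0]
force: [0.2, 0.5, -0.9]
grip_width: 0.0402
grip_force: 14.0
```

Request:
jog_arm:
  rows:
    - [[0,0,0],0,0.03]
    - [[0,0,-0.01],0,0.03]
    - [[0,0,-0.025],0,0.03]
    - [[0,0,-0.035],0,0.03]
    - [[0,0,-0.035],0,0.03]
    - [[0,0,-0.035],0,0.03]
    - [[0,0,-0.025],0,0.03]
    - [[0,0,0],0,0.03]
    - [[0,0,0],0,0.03]

```text
time_s: 21.63
ee_pos: [0.5006, 0.4159, 0.1471]
eef_rot: [-3.14, -0.002, -0.0]
force: [0.7, 0.6, -2.1]
grip_width: 0.0401
grip_force: 14.0
```

```bash
python3 - <<'E'
from h import *
o=get_obs(); print(o["ee_pos"],o["grip_width"],o["grip_force"],o["force"])
P=cloud(camera("scene")).reshape(-1,3); Q=P[(abs(P[:,0]-.5)<.05)&(abs(P[:,1]-.4155)<.06)]
for a in np.arange(.006,.24,.008):
    q=Q[(Q[:,2]>a)&(Q[:,2]<a+.008)]
    if len(q)>2: print(a.round(3),len(q),q[:,:2].min(0).round(3),q[:,:2].max(0).round(3))
E
```

```text
[0.50058817 0.41594003 0.14712826] 0.040138474402244634 13.972201122433034 [ 0.65179019  0.55256231 -2.09390885]
0.158 9 [0.469 0.381] [0.532 0.423]
0.166 62 [0.468 0.376] [0.539 0.432]
0.174 36 [0.47  0.381] [0.531 0.442]
0.182 30 [0.485 0.381] [0.512 0.447]
0.19 30 [0.486 0.382] [0.513 0.442]
0.198 20 [0.49  0.381] [0.512 0.448]
0.206 26 [0.489 0.38 ] [0.511 0.446]
0.214 19 [0.492 0.379] [0.511 0.443]
0.222 23 [0.491 0.377] [0.512 0.451]
0.23 24 [0.49 0.38] [0.51  0.443]
0.238 20 [0.492 0.378] [0.51 0.44]
```

The cap is held level. I carry it to the dish at (0.592, 0.011).

Request:
jog_arm:
  rows:
    - [[0.003,0.018,0],0,0.03]
    - [[0.008,0.036,0],0,0.03]
    - [[0.008,0.036,0],0,0.03]
    - [[0.008,0.036,0],0,0.03]
    - [[0.008,0.036,0],0,0.03]
    - [[0.008,0.036,0],0,0.03]
    - [[0.008,0.036,0],0,0.03]
    - [[0.008,0.036,0],0,0.03]
    - [[0.008,0.036,0],0,0.03]
    - [[0.008,0.036,0],0,0.03]
    - [[0.008,0.036,0],0,0.03]
    - [[0.008,0.018,0],0,0.03]

```text
time_s: 22.68
ee_pos: [0.5905, 0.0159, 0.1436]
eef_rot: [3.141, 0.003, -0.003]
force: [0.3, -0.1, -0.6]
grip_width: 0.0402
grip_force: 14.0
```

Request:
jog_arm:
  rows:
    - [[0,0.009,0],0,0.03]
    - [[0,0,0],0,0.03]
    - [[0,0,0.02],0,0.03]
    - [[0,0,0.03],0,0.03]
    - [[0,0,0.035],0,0.03]
    - [[0,0,0.03],0,0.03]
    - [[0,0,0.015],0,0.03]
    - [[0,0,0.005],0,0.03]
    - [[0,0,0],0,0.03]
    - [[0,0,0],0,0.03]

```text
time_s: 23.52
ee_pos: [0.5914, 0.0114, 0.011]
eef_rot: [-3.142, -0.001, 0.001]
force: [0.2, -0.2, -0.2]
grip_width: 0.0403
grip_force: 14.0
```

```bash
python3 - <<'E'
from h import *
o=get_obs(); print(o["ee_pos"],o["eef_rot"],o["grip_width"],o["grip_force"],o["force"])
p=camera("scene"); W=cloud(p); P=W.reshape(-1,3); Q=P[(abs(P[:,0]-.592)<.06)&(abs(P[:,1]-.011)<.06)]
r=Q[(Q[:,2]>.025)&(Q[:,2]<.045)]; print("rim",len(r),cv2.minEnclosingCircle(r[:,:2].astype(np.float32)),np.percentile(r[:,2],[5,95]))
hsv=cv2.cvtColor(p["image"],cv2.COLOR_RGB2HSV); m=(hsv[...,1]>75)&(hsv[...,2]>130)&(np.hypot(W[...,0]-.592,W[...,1]-.011)<.065)&(W[...,2]<.015)
d=W[m]; print("dish",len(d),cv2.minEnclosingCircle(d[:,:2].astype(np.float32)))
im=p["image"];cv2.imwrite("pics/c8.png",cv2.resize(im[150:270,260:380,::-1],None,fx=4,fy=4,interpolation=cv2.INTER_CUBIC))
E
```

```text
[0.59139282 0.01142834 0.01102181] [-3.14154340e+00 -8.17473199e-04  6.72235021e-04] 0.04030638105769087 13.976657908369816 [ 0.21784418 -0.19501641 -0.23485214]
rim 130 ((0.5919716358184814, 0.00799699779599905), 0.03546902537345886) [0.03141058 0.04231214]
dish 164 ((0.5931158065795898, 0.002619456732645631), 0.047653928399086)
```

View pics/c8.png

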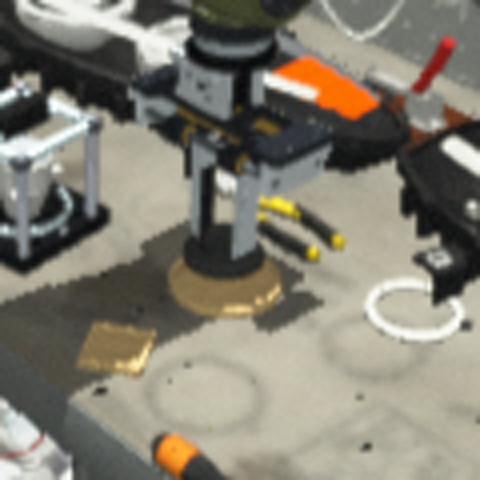

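The cap sits above the dish (225,285), about 27 mm to go. I nudge −y by 2 mm, lower and release.

Request:
jog_arm:
  rows:
    - [[0.001,0.002,0.01],0,0.03]
    - [[0,0,0.01],0,0.03]
    - [[0,0,0.004],0,0.03]
    - [[0,0,0.002],0,0.03]
    - [[0,0,0],0,0.03]
    - [[0,0,0],0,0.03]

```text
time_s: 24.07
ee_pos: [0.592, 0.0085, -0.016]
eef_rot: [-3.142, 0.0, -0.0]
force: [-0.1, -0.6, 1.3]
grip_width: 0.0405
grip_force: 14.3
```

Request:
jog_arm:
  rows:
    - [[0,0,0],0,0.06]
    - [[0,0,0],0,0.06]
    - [[0,0,0],0,0.06]
    - [[0,0,0],0,0.06]
    - [[0,0,-0.01],0,0.06]
    - [[0,0,-0.03],0,0.06]
    - [[0,0,-0.035],0,0.06]
    - [[0,0,-0.035],0,0.06]
    - [[0,0,-0.035],0,0.06]
    - [[0,0,-0.03],0,0.06]
    - [[0,0,0],0,0.06]

```text
time_s: 24.98
ee_pos: [0.5944, 0.0085, 0.1667]
eef_rot: [3.141, -0.01, -0.0]
force: [0.2, 0.5, -0.1]
grip_width: 0.0598
grip_force: 0.0
```

```bash
python3 - <<'E'
from h import *
o=get_obs(); print(o["ee_pos"],o["qpos"])
for n in("scene","top"):
    p=camera(n); W=cloud(p); D=np.hypot(W[...,0]-.592,W[...,1]-.01); Z=W[...,2]
    r=W[(D<.06)&(Z>.011)&(Z<.02)]; d=W[(D<.06)&(Z>.021)&(Z<.04)]
    for k,q in(("rim",r),("dome",d)):
        if len(q)>5: print(n,k,len(q),cv2.minEnclosingCircle(q[:,:2].astype(np.float32)),np.median(q[:,2]))
    hsv=cv2.cvtColor(p["image"],cv2.COLOR_RGB2HSV); m=(hsv[...,1]>75)&(hsv[...,2]>130)&(D<.065)&(Z<.015)
    q=W[m]
    if len(q)>5: print(n,"dish",len(q),cv2.minEnclosingCircle(q[:,:2].astype(np.float32)))
E
```

```text
[0.59442521 0.00853902 0.16669544] [-4.72375146e-02  3.96393337e-01  1.40381629e+00 -6.01350967e-06
  1.33118241e+00  1.52370070e+00]
scene rim 79 ((0.5867173075675964, -0.0012015515239909291), 0.038933902978897095) 0.01267065472567519
scene dome 65 ((0.5941474437713623, 0.00783977285027504), 0.02001827582716942) 0.027672979431091926
scene dish 110 ((0.5935877561569214, 0.015562335960566998), 0.057355303317308426)
```

Request:
jog_arm:
  rows:
    - [[-0.006,0.016,0],0,0.06]
    - [[-0.013,0.034,0],0,0.06]
    - [[-0.013,0.034,0],0,0.06]
    - [[-0.013,0.034,0],0,0.06]
    - [[-0.013,0.034,0],0,0.06]
    - [[-0.013,0.034,0],0,0.06]
    - [[-0.013,0.034,0],0,0.06]
    - [[-0.013,0.034,0],0,0.06]
    - [[-0.013,0.034,0],0,0.06]
    - [[-0.013,0.034,0],0,0.06]
    - [[-0.013,0.034,0],0,0.06]
    - [[-0.013,0.034,0],0,0.06]

```text
time_s: 26.08
ee_pos: [0.4415, -0.3825, 0.1578]
eef_rot: [-3.14, 0.002, -0.0]
force: [1.1, -0.2, 0.2]
grip_width: 0.0599
grip_force: 0.0
```

Request:
jog_arm:
  rows:
    - [[0,0,0],5,0.06]
    - [[0,0,0],5,0.06]
    - [[0,0,0],5,0.06]
    - [[0,0,0.03],0,0.06]
    - [[0,0,0.035],0,0.06]
    - [[0,0,0.015],0,0.06]
    - [[0,0,0],0,0.06]
    - [[0,0,0],0,0.06]

```text
time_s: 26.75
ee_pos: [0.4425, -0.3809, 0.0783]
eef_rot: [-3.14, 0.002, -0.262]
force: [0.8, 0.3, 0.4]
grip_width: 0.06
grip_force: 0.0
```

```bash
python3 - <<'E'
from h import *
o=get_obs(); print(o["ee_pos"],o["eef_rot"])
p=camera("scene"); im=p["image"]; W=cloud(p); P=W.reshape(-1,3)
q=P[(np.hypot(P[:,0]-.444,P[:,1]+.383)<.035)&(P[:,2]>.01)&(P[:,2]<.032)]; print(len(q),cv2.minAreaRect(q[:,:2].astype(np.float32)))
cv2.imwrite("pics/c9.png",cv2.resize(im[210:330,320:440,::-1],None,fx=4,fy=4,interpolation=cv2.INTER_CUBIC))
t=camera("top"); W=cloud(t); D=np.hypot(W[...,0]-.592,W[...,1]-.01); Z=W[...,2]
for a,b in((.011,.021),(.022,.04)):
    q=W[(D<.06)&(Z>a)&(Z<b)]; print("cap",len(q),cv2.minEnclosingCircle(q[:,:2].astype(np.float32)),np.median(q[:,2]))
hsv=cv2.cvtColor(t["image"],cv2.COLOR_RGB2HSV); m=(hsv[...,1]>70)&(hsv[...,2]>130)&(D<.065)&(Z<.015)
q=W[m]; print("dish",len(q),cv2.minEnclosingCircle(q[:,:2].astype(np.float32)))
E
```

```text
[ 0.44254312 -0.38089926  0.07828631] [-3.14034701e+00  2.18342691e-03 -2.62066411e-01]
128 ((0.44445303082466125, -0.3844919502735138), (0.029336797073483467, 0.028591830283403397), 71.30841827392578)
cap 180 ((0.593684196472168, 0.010891236364841461), 0.04899036884307861) 0.013202216332810934
cap 118 ((0.5912546515464783, 0.009355518966913223), 0.020152630284428596) 0.028192962507844532
dish 319 ((0.5934318900108337, 0.01085567194968462), 0.049071069806814194)
```

View pics/c9.png

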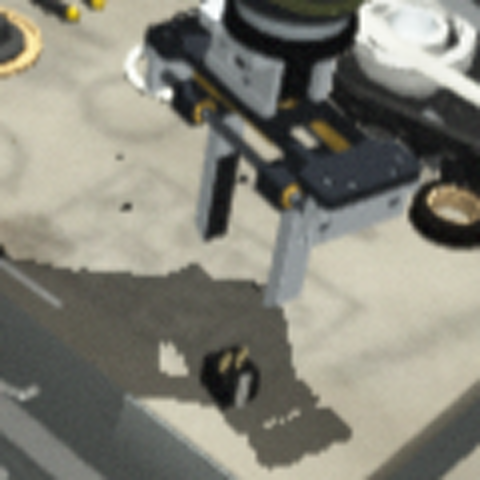

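The cap is within 3 mm of the dish centre and flat. The relay (230,375) is below the fingers with its pins up. I descend.

Request:
jog_arm:
  rows:
    - [[0.002,0.0015,0.02],0,0.06]
    - [[0,0,0.03],0,0.06]
    - [[0,0,0.025],0,0.06]
    - [[0,0,0.012],0,0.06]
    - [[0,0,0.006],0,0.06]
    - [[0,0,0.003],0,0.06]
    - [[0,0,0],0,0.06]
    - [[0,0,0],0,0.06]
  squeeze: 15

```text
time_s: 27.52
ee_pos: [0.4452, -0.384, -0.0154]
eef_rot: [3.141, -0.002, -0.262]
force: [-0.3, -0.3, 0.5]
grip_width: 0.0597
grip_force: 0.0
```

Request:
jog_arm:
  rows:
    - [[0,0,0.004],0,0.06]
    - [[0,0,0.003],0,0.06]
    - [[0,0,0],0,0.06]
    - [[0,0,0],0,0.015]
    - [[0,0,0],0,0.015]
    - [[0,0,0],0,0.015]
    - [[0,0,0],0,0.015]
    - [[0,0,0],0,0.015]
    - [[0,0,0],0,0.015]
    - [[0,0,0],0,0.015]
    - [[0,0,0],0,0.015]
  squeeze: 15

```text
time_s: 28.43
ee_pos: [0.4446, -0.3834, -0.0238]
eef_rot: [3.142, -0.0, -0.262]
force: [0.4, 0.2, 0.9]
grip_width: 0.0298
grip_force: 14.9
```

Request:
jog_arm:
  rows:
    - [[0,0,-0.01],0,0.015]
    - [[0,0,-0.02],0,0.015]
    - [[0,0,-0.03],-6.5,0.015]
    - [[0,0,-0.02],-6.5,0.015]
    - [[0,0,0],-6.5,0.015]
    - [[0,0,0],-6.5,0.015]
    - [[0,0,0],-6.5,0.015]
    - [[0,0,0],-6.5,0.015]
    - [[0,0,0],-6.5,0.015]
    - [[0,0,0],-6.5,0.015]
    - [[0,0,0],0,0.015]

```text
time_s: 29.35
ee_pos: [0.4445, -0.3834, 0.0568]
eef_rot: [3.141, -0.0, 0.651]
force: [0.9, -0.5, -0.8]
grip_width: 0.0299
grip_force: 14.9
```

Request:
jog_arm:
  rows:
    - [[0.009,-0.01,0],0,0.015]
    - [[0.021,-0.026,0],0,0.015]
    - [[0.021,-0.026,0],0,0.015]
    - [[0.021,-0.026,0],0,0.015]
    - [[0.021,-0.026,0],0,0.015]
    - [[0.021,-0.026,0],0,0.015]
    - [[0.021,-0.026,0],0,0.015]
    - [[0.021,-0.026,0],0,0.015]
    - [[0.021,-0.026,0],0,0.015]
    - [[0.021,-0.026,0],0,0.015]
    - [[0.021,-0.026,0],0,0.015]
    - [[0.0103,-0.0168,0],0,0.015]

```text
time_s: 30.35
ee_pos: [0.4546, -0.0131, 0.0565]
eef_rot: [3.142, -0.001, 0.643]
force: [1.1, -1.4, -0.0]
grip_width: 0.0298
grip_force: 14.9
```

Request:
jog_arm:
  rows:
    - [[0.01,-0.01,0],0,0.015]
    - [[0,0,0.02],0,0.015]
    - [[0,0,0.02],0,0.015]
    - [[0,0,0],0,0.015]
    - [[0,0,0],0,0.015]

```text
time_s: 30.77
ee_pos: [0.4564, -0.0018, 0.0162]
eef_rot: [-3.141, 0.001, 0.643]
force: [-0.5, 0.2, 0.2]
grip_width: 0.0299
grip_force: 14.9
```

```bash
python3 - <<'E'
from h import *
o=get_obs(); print(o["ee_pos"],o["eef_rot"],o["grip_width"],o["grip_force"],o["force"])
p=camera("scene"); W=cloud(p); im=p["image"]; P=W.reshape(-1,3); D=np.hypot(W[...,0]-.457,W[...,1]+.003)
q=W[(D<.03)&(W[...,2]>.035)&(W[...,2]<.07)]; print("relay",len(q),cv2.minAreaRect(q[:,:2].astype(np.float32)),q[:,2].min())
hsv=cv2.cvtColor(im,cv2.COLOR_RGB2HSV); q=W[(D<.05)&(hsv[...,1]>75)&(W[...,2]<.015)]; print("tray",len(q),cv2.minAreaRect(q[:,:2].astype(np.float32)))
cv2.imwrite("pics/c10.png",cv2.resize(im[170:270,240:340,::-1],None,fx=4.5,fy=4.5,interpolation=cv2.INTER_CUBIC))
E
```

```text
[ 0.45636613 -0.00181719  0.01617171] [-3.14050864e+00  1.17702315e-03  6.43215009e-01] 0.029926221411659237 14.874266982078552 [-0.4889407   0.2149181   0.15569462]
relay 128 ((0.45674630999565125, -0.004911284893751144), (0.030272798612713814, 0.05128267779946327), 28.390417098999023) 0.03923851111358334
tray 206 ((0.46466150879859924, 0.0016224011778831482), (0.07523860782384872, 0.05796649307012558), 34.975120544433594)
```

View pics/c10.png

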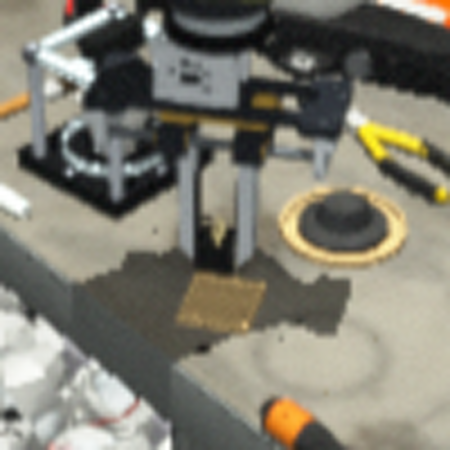

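The relay is over the tray (222,300), and the cap lies flat in the dish (345,220). I lower 35 mm.

Request:
jog_arm:
  rows:
    - [[0,0,0.015],0,0.015]
    - [[0,0,0.01],0,0.015]
    - [[0,0,0.006],0,0.015]
    - [[0,0,0.003],0,0.015]
    - [[0,0,0.001],0,0.015]
    - [[0,0,0],0,0.015]
    - [[0,0,0],0,0.015]

```text
time_s: 31.4
ee_pos: [0.4574, -0.0023, -0.0184]
eef_rot: [3.141, -0.0, 0.645]
force: [0.3, 0.3, 0.2]
grip_width: 0.0298
grip_force: 14.9
```

Request:
jog_arm:
  rows:
    - [[0,0,0.0012],0,0.015]
    - [[0,0,0],0,0.015]
    - [[0,0,0],0,0.045]
    - [[0,0,0],0,0.045]
    - [[0,0,0],0,0.045]
    - [[0,0,0],0,0.045]
    - [[0,0,-0.01],0,0.05]
    - [[0,0,-0.03],0,0.05]
    - [[0,0,-0.035],0,0.05]
    - [[0,0,-0.035],0,0.05]
    - [[0,0,-0.03],0,0.05]

```text
time_s: 32.32
ee_pos: [0.4571, -0.0023, 0.123]
eef_rot: [3.141, -0.001, 0.646]
force: [0.8, -0.4, -0.4]
grip_width: 0.05
grip_force: 0.0
```

Request:
jog_arm:
  rows:
    - [[-0.02,0.025,-0.01],0,0.05]
    - [[-0.02,0.025,-0.01],0,0.05]
    - [[-0.02,0.025,0],0,0.05]
    - [[-0.02,0.025,0],0,0.05]
    - [[-0.02,0.025,0],0,0.05]
    - [[-0.02,0.025,0],0,0.05]
    - [[-0.02,0.025,0],0,0.05]
    - [[0,0,0],0,0.05]
    - [[0,0,0],0,0.05]

```text
time_s: 33.07
ee_pos: [0.4502, -0.2273, 0.1403]
eef_rot: [-3.141, -0.0, 0.643]
force: [0.5, -0.4, -0.1]
grip_width: 0.0498
grip_force: 0.0
```

```bash
python3 - <<'E'
from h import *
o=get_obs(); print(o["ee_pos"],o["force"],o["time_s"])
for n in("scene","top"):
    p=camera(n); W=cloud(p); Z=W[...,2]
    def m(k,x,y,r,a,b):
        q=W[(np.hypot(W[...,0]-x,W[...,1]-y)<r)&(Z>a)&(Z<b)]
        if len(q)>5: c,s,an=cv2.minAreaRect(q[:,:2].astype(np.float32)); print(n,k,len(q),np.round(c,4),np.round(s,3),round(an,1),"z med/95",np.round(np.percentile(q[:,2],[50,95]),4))
    m("relay",.457,-.003,.03,.02,.034); m("cap dome",.592,.01,.05,.022,.04); m("cage",.515,.2,.09,.1,.124)
    hsv=cv2.cvtColor(p["image"],cv2.COLOR_RGB2HSV); q=W[(np.hypot(W[...,0]-.457,W[...,1]+.003)<.045)&(hsv[...,1]>75)&(hsv[...,2]>120)&(Z<.014)]; print("tray",len(q),cv2.minAreaRect(q[:,:2].astype(np.float32)))
    im=p["image"]
    if n=="scene": a=im[170:270,200:340]
    else: b=im[180:280,175:315]
cv2.imwrite("pics/c11.png",cv2.resize(np.vstack([a,b])[...,::-1],None,fx=3,fy=3,interpolation=cv2.INTER_CUBIC))
E
```

```text
[ 0.45015075 -0.22727695  0.14032866] [ 0.48426424 -0.40372039 -0.1432567 ] 33.0667
scene relay 57 [ 0.4575 -0.0035] [0.032 0.028] 35.5 z med/95 [0.0277 0.0306]
scene cap dome 62 [0.5925 0.0052] [0.04  0.033] 80.9 z med/95 [0.0275 0.0307]
scene cage 326 [0.5174 0.1973] [0.108 0.107] 8.0 z med/95 [0.111  0.1177]
tray 109 ((0.45955613255500793, -0.005242113023996353), (0.056617967784404755, 0.055308323353528976), 36.7668571472168)
top relay 83 [ 0.4574 -0.001 ] [0.028 0.03 ] 33.8 z med/95 [0.0284 0.0325]
top cap dome 119 [0.5923 0.0096] [0.035 0.038] 5.4 z med/95 [0.0285 0.0321]
top cage 471 [0.5146 0.2002] [0.105 0.103] 8.4 z med/95 [0.113  0.1172]
tray 103 ((0.4573100209236145, -0.0032408423721790314), (0.05097596347332001, 0.045070696622133255), 40.614749908447266)
```

View pics/c11.png

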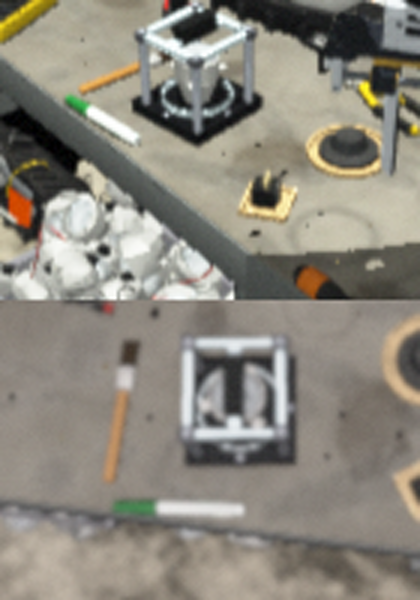

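The relay sits pins-up in the tray (267,190), the cap is in the dish (345,150), and the cage is seated level over the projector (197,80). Everything is released and the gripper is clear, so I hand in.

```bash
python3 -c "
from station import *
print(hand_in())"
```

```text
the job is handed in; nothing more can be done
None
```

I handed the job in at about 33 s, with no verdict returned. The last pictures showed the projector upright in the seat, the cage level and down over it, the cap flat in the dish and the relay pins-up in the tray, all released.

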